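Shim the rocking gauge stand

TASK

The square gauge stand rocks because the foot under its brass thumb pad is too short. Push the wooden wedge, thin end first, along the bench and under that foot until the stand sits level and no longer rocks, without ramming it; then press down on the brass pad for a moment with a fingertip to check that it stays put, and leave everything. Do not pick up or tip the wedge, and leave the other things on the bench where they are.

Things in the scene. Friction and masses are not known exactly. Their poses are not given: they have to be found in the camera images.
- wedge: Loose plain light-wood wedge, 70 to 120 g, 110 mm long (x), 60 mm wide (y). Origin at the centre of its underside; +x points to the thin end. Thickness grows evenly from 2 mm at the thin end (x = +55 mm) to 26 mm at the upright flat butt (x = -55 mm). Starts flat on the bench, thin end about 28 to 68 mm short of the foot, aimed roughly at it (up to 20 mm aside, 0.2 rad askew).
- butt (a point): Centre of the wedge's thick end face (60 mm wide, 26 mm high), 13 mm above the bench: where to push. Friction keeps the wedge in place once it is under the foot.
- base: Fixed place of the gauge stand, which cannot slide. Origin on the bench exactly below the short foot; x is level, from the short foot to the opposite foot (240 mm away), z up. The stand rests on two rubber discs at x = 120, y = +-120 mm and rocks about the line between them. Two thin rubber stops stand under the plate at x = 85, y = +-75 mm; the bench is bare for x below 70 mm.
- corner (a point): Tip of the plate corner over the short foot, on its top face. The plate is grey, square, 200 mm a side, 12 mm thick, its top 46 mm above the bench when level; the tip is at x = -21 mm of base. All it carries besides the pad (V-blocks with a steel mandrel to 120 mm high, post and dial gauge to 235 mm) is at x above 50 mm of base.
- foot: The short foot: a steel leg with a ball end of 13 mm radius. Origin at its lowest point, about 6 mm above the bench while rocked down, 12 mm when level. It must ride on the wedge's sloping top: the wedge first meets it with the wedge's origin about 38 mm before the foot along the push, and the stand is level at about 10 mm before it.
- pad: Round brass thumb pad, 34 mm across, 9 mm thick, on the plate's corner nearly above the short foot (14 mm from it towards the opposite foot), fixed to the stand. Origin at the centre of its top face, 55 mm above the bench when level. A press of 3 to 20 N kept for half a second is a good check; more than 45 N is too much.
- stand (a joint): Rocking angle in rad: 0 is level and steady (a hard stop), 0.05 is rocked down towards the short foot, where it rests at the start by its own weight. Below 0.006 counts as level. Raising it with the wedge takes a push of about 3 to 8 N; past level the wedge jams and the push rises by 2 to 3 N per mm. More than 40 N on the wedge is ramming.
- stone: Bystander: grey sharpening stone 180 x 60 x 26 mm, lying to the right of the work as the robot sees it. Origin at the centre of its underside, x along its length.
- finial: Bystander: turned wooden finial, 42 mm across, 77 mm tall, upright. Origin at the centre of its underside.
- pulley: Bystander: brass pulley lying flat, 60 mm across, 30 mm high. Origin at the centre of its underside.
- clamp: Bystander: wooden hand-screw clamp lying flat, 200 mm long (x) by 300 mm over its screw handles (y), 36 mm high. Origin at the centre of its underside.
Not all that is in view belongs to the job. What is shaped like the wedge but red is not meant.

How it is judged:
On the way, in this order (a step that is already met when the one before it is completed fails the run):
1. the wedge carries the short foot and the stand is level (value of joint stand below 0.006 rad and contact force between wedge and foot above 1 N), for 0.2 s.
2. the brass pad is pressed with a fingertip and the stand stays level (all of step 1 and contact force between the fingers and pad above 2 N), for 0.2 s.
At the end, for the whole second after the job is handed in: The stand is level (rocking angle below 0.006 rad), its short foot bears on the wedge with more than 1 N, the wedge lies flat on the bench (within 4 mm and 0.05 rad) at rest, and the four bystanders are within 20 mm of where they were (all of step 1 and height (world z) of wedge below 0.004 m and angle between wedge's own z axis and vertical below 0.05 rad and linear speed of wedge below 0.01 m/s and distance of each of stone, finial, pulley, clamp from where it was at the start of the episode below 0.02 m); the robot touches nothing.
It fails at once if the wedge is lifted or tipped (height (world z) of wedge above 0.01 m or angle between wedge's own z axis and vertical above 0.15 rad).
It fails at once if the wedge is rammed or squeezed (more than 40 N) (contact force between the fingers and wedge above 40 N).
It fails at once if the pad is pressed with more than 45 N (contact force between the fingers and pad above 45 N).
It fails at once if a bystander is moved (distance of any of stone, finial, pulley, clamp from where it was at the start of the episode above 0.02 m).
It also fails if it takes over 58 s, if anything falls off the work surface, if the arm or the gripper's body presses on something with over 40 N, if the wrist force passes 120 N, or if a joint passes its speed limit or range.

ROBOT

A 6-joint arm with a two-finger parallel gripper is mounted at the origin on the work surface. World frame = base frame: x ahead of the robot, y to its left, z up, the work surface at z = 0. Lengths are in m, angles in rad, forces in N, time in s.
With the tool pointing down it reaches from about 0.4 to 0.925 m from the base axis. Payload 12.5 kg.
Tool frame: the origin (TCP) lies on the centre line of the jaws, within the pads' length; the fingertips stand arm.tips_ahead ahead of it and the grasp point (between the pads) lies 2 mm behind it (arm.tips_ahead is the distance from the TCP to the fingertips, in m); z points along the fingers, y is the line along which they close (so a half turn about z gives the same grasp; the last joint's range is limited). The gripper opens to 95 mm and grips with 3 to 60 N. Pads are 20 mm wide; open, the fingers measure 119 mm over their backs; the gripper's body (75 mm by 180 mm) begins 59 mm behind the grasp point.
Start: joints at [-1.431, 0.491, 1.559, -0, 1.092, -0.106], TCP at [0.152, -0.606, 0.211] pointing down, gripper open.
Joint ranges: [-3.1, 3.1], [-0.84, 2.19], [0.05, 2.79], [-1.13, 4.28], [0.06, 2.93], [-2.69, 2.69]. Speed limits (rad/s): [2.22, 2.22, 2.79, 3.14, 3.14, 3.14].

INTERFACE

Orientations are given as a unit quaternion [w, x, y, z].
In Python, from cell import monitor, cams, arm gives the robot as it stands.
- The arm moves only by the tool jog_arm, never from a script. Its argument "rows" is a list of rows, each a list of 7 numbers: the turn, a rotation vector about the tool's x, y, z in rad, then the shift along the tool's x, y, z in cm, then the finger opening in cm, from 0 to 9.51. A call has 1 to 5 rows; each row shifts and turns the commanded pose from where the row before left it, along the tool's axes as they then stand; what a row does not reach is not made up. A row lasts 1/8 s, in which the tool goes at most 62.5 mm and 10.7 degrees, less where a joint would pass 70% of its speed; a pose out of reach is approached as far as the arm can. A call is refused whole if a number of a shift passes 6.25 or a number of a turn 0.188, either way. A call with a gripper value outside its range is refused whole. The fingers move at their own pace and stop on an object; "force" is the grip in N (left out, the last holds). Time passes only in rows, so rows that do not move let the fingers close. It gives the time, the measured TCP pose, the force, the opening and the grip force at its end, in the units of the state.
- monitor.state(): the state, without advancing time (a new reading comes with each control period).
- cams.grab_frame(name): name is "scene" or "top" or "wrist"; returns the picture (400x640x3 uint8, red, green, blue); there is no depth.
- cams.camera_info(name): a dict with "camera_matrix" (3x3 intrinsics, pixels), "R" (3x3) and "t" (3): a world point X has camera coordinates R X + t. Camera axes: x right, y down, z forward; pixel columns grow to the right and rows downward; lengths in m; the calibration is good to about 2 mm. The wrist camera is an equidistant fisheye: a pixel r from the principal point sees the ray r / f radians off the axis. A picture is of the moment at which its call begins: read the wrist's pose just before it. camera_info takes no time and is no camera call; for the wrist camera it gives the pose at the moment of the call.
- arm.hand_in(): hands the job in; it is judged then, once.
The state is a dict: "time_s": time; "q": joint angles; "qvel": joint speeds; "joint_efforts": joint torques, N m; "ee_pos": TCP position; "ee_rot": TCP orientation; "force": force on the tool from outside, world axes, zero at the start; "ft_torque": the same for the moment, N m; "gripper_width": finger opening in m; "grasp_force": force on a finger pad.
Only numpy, scipy, OpenCV 4.12 (cv2) and the standard library are available. Lean on these libraries where they do the work, as an engineer would, in place of code of your own. Each camera call takes 0.05 s, during which the arm holds its last target. There are 200 camera calls.

## Working session

There is one attempt and no reset: what is moved stays moved. The work goes in short steps, Python scripts to look and compute and a tool call to move; the robot and the scene stay as the last step left them, time stands still between calls to the robot, and variables do not carry over. Pictures are saved under pics/ and viewed, at most 10 in all, crops included, and the job is handed in when it is done.

Besides the shell and the picture viewer there is one more tool, called after "Request:" as name([rows], argument=value, ...), one row to a line, values as JSON. jog_arm: Moves the arm, as the interface text tells. Its arguments: {"type":"object","properties":{"rows":{"type":"array"},"force":{"type":"number"}},"required":["rows"]}

```bash
mkdir -p pics; python3 - <<'E'
from cell import monitor,cams,arm
import cv2,numpy as np
print(arm.tips_ahead, monitor.state())
for n in("scene","top"):
    im=cams.grab_frame(n); cv2.imwrite(f"pics/{n}0.png",im[:,:,::-1]); i=cams.camera_info(n); print(n,{k:np.round(v,4).tolist() for k,v in i.items()})
E
```

```text
0.017 {'time_s': 0.0, 'q': array([-1.43060795e+00,  4.91550988e-01,  1.55943909e+00, -6.00853724e-07,
        1.09168154e+00, -1.05573443e-01]), 'qvel': array([-0.00270158, -0.00100542,  0.00047472,  0.0001304 ,  0.00017397,
       -0.00166719]), 'joint_efforts': array([-6.21535200e-04, -6.12642717e+01, -2.58184147e+01,  6.93274965e-02,
        4.82105208e-02, -1.26317859e-04]), 'ee_pos': array([ 0.15206419, -0.60597403,  0.21077064]), 'ee_rot': array([-5.39396097e-04,  9.92459475e-01,  1.22572017e-01, -9.60307649e-06]), 'force': array([-0.07742652, -0.45980497,  0.14195686]), 'ft_torque': array([0.05123148, 0.01068747, 0.00624476]), 'grasp_force': 0.0, 'gripper_width': 0.09515759228578585}
scene {'camera_matrix': [[378.2241, 0.0, 313.5146], [0.0, 378.2241, 194.912], [0.0, 0.0, 1.0]], 'R': [[0.8634, 0.5044, 0.013], [0.2807, -0.4588, -0.843], [-0.4192, 0.7315, -0.5377]], 't': [-0.4512, -0.1399, 1.2802]}
top {'camera_matrix': [[412.6897, 0.0, 316.8762], [0.0, 412.6897, 196.2908], [0.0, 0.0, 1.0]], 'R': [[-0.0174, -0.9998, -0.0085], [-0.9845, 0.0186, -0.1746], [0.1748, 0.0053, -0.9846]], 't': [-0.0781, 0.5683, 0.8419]}
```

View pics/scene0.png

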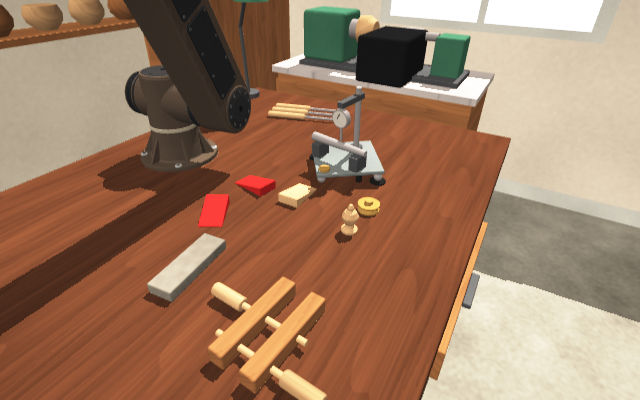

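View pics/top0.png

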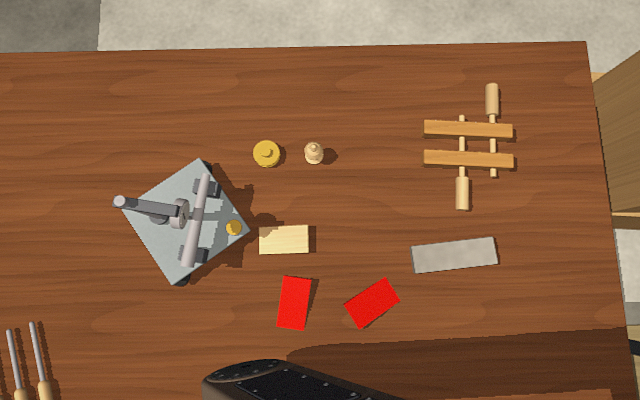

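The scene view shows the stand at (345,150), with the pad at (325,168) and the light wedge at (296,195). In the top view the wedge is at (284,240), the pad at (234,228), the stone at (454,255), the pulley at (266,153), the finial at (314,153) and the clamp at (468,145).

Wedge candidates in the top view are red (294,303), red (371,303) and light wood (284,240). The light-wood one fits the description. I'll confirm it in a crop and measure.

```bash
cat > h.py <<'E'
from cell import monitor,cams,arm
import cv2,numpy as np
def ray(n,uv):
    i=cams.camera_info(n); K=np.array(i["camera_matrix"]);R=np.array(i["R"]);t=np.array(i["t"])
    d=R.T@np.linalg.solve(K,[uv[0],uv[1],1.]); return -R.T@t,d/np.linalg.norm(d)
def plane(n,uv,z):
    c,d=ray(n,uv); return c+d*(z-c[2])/d[2]
def tri(a,b):
    (c1,d1),(c2,d2)=ray("top",a),ray("scene",b)
    s=np.linalg.lstsq(np.c_[d1,-d2],c2-c1,rcond=None)[0]
    p,q=c1+s[0]*d1,c2+s[1]*d2; return (p+q)/2,np.linalg.norm(p-q)
def blob(im,lo,hi,box):
    x0,y0,x1,y1=box; m=np.zeros(im.shape[:2],np.uint8)
    m[y0:y1,x0:x1]=cv2.inRange(cv2.cvtColor(im,cv2.COLOR_RGB2HSV),lo,hi)[y0:y1,x0:x1]
    return max(cv2.findContours(m,0,cv2.CHAIN_APPROX_NONE)[0],key=cv2.contourArea)
E
python3 - <<'E'
from h import *
np.set_printoptions(precision=4,suppress=True)
T=cv2.imread("pics/top0.png")[:,:,::-1];S=cv2.imread("pics/scene0.png")[:,:,::-1]
hs=cv2.cvtColor(T,cv2.COLOR_RGB2HSV);h2=cv2.cvtColor(S,cv2.COLOR_RGB2HSV)
print("hsv wedge",hs[240,284],hs[240,305],"pad",hs[228,234],h2[168,325],"wood",hs[260,330],"wedgeS",h2[193,298],h2[200,290],"plate",hs[250,190])
w=blob(T,(15,40,150),(32,160,255),(250,215,325,265)); b=cv2.minAreaRect(w);print("wedge rect",b, cv2.boxPoints(b).tolist())
a=blob(T,(15,120,80),(32,255,255),(222,215,245,240));c=blob(S,(15,120,80),(32,255,255),(315,160,333,176))
ea,ec=[cv2.minAreaRect(k) for k in(a,c)];print("pad",ea,ec)
print("pad tri",tri(ea[0],ec[0]))
A=cv2.resize(T[200:270,220:330],(800,510),interpolation=2)[:,:,::-1]
B=cv2.resize(S[150:215,260:350],(440,318)); 
A=cv2.resize(T[200:270,220:330],(440,280)); B=cv2.resize(S[150:215,250:360],(440,260))
cv2.imwrite("pics/crop1.png",np.vstack([A,B])[:,:,::-1])
E
```

```text
hsv wedge [ 22  87 239] [ 20  95 241] pad [ 20 183 162] [ 17 164 174] wood [ 12 164 138] wedgeS [ 26  59 255] [ 15 124 202] plate [ 13  19 189]
wedge rect ((283.17694091796875, 239.18460083007812), (28.23423957824707, 49.92301559448242), 86.8201675415039) [[257.4707946777344, 226.4738311767578], [307.3169250488281, 223.70460510253906], [308.8830871582031, 251.89537048339844], [259.0369567871094, 254.6645965576172]]
pad ((233.5, 227.0), (14.0, 15.0), 90.0) ((324.0, 168.5), (7.0, 10.0), 90.0)
pad tri (array([0.5041, 0.092 , 0.044 ]), np.float64(0.00015885277127848277))
```

View pics/crop1.png

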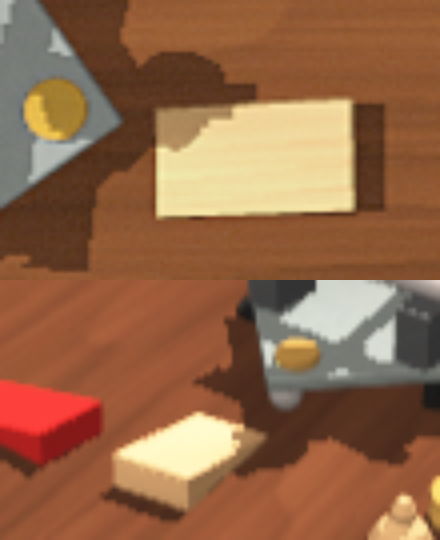

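The crop confirms it: plain light wood, thin end to the left towards the stand's corner, upright butt to the right. In the top view the butt's top edge runs from about (307.3,224) to (308.9,252), and the thin edge from (257.5,226.5) to (259,254.7). Next I'll compute world positions and the stand's axis.

```bash
python3 - <<'E'
from h import *
np.set_printoptions(precision=4,suppress=True)
th=[plane("top",p,.002) for p in((257.5,226.5),(259,254.7))]; bu=[plane("top",p,.026) for p in((307.3,223.7),(308.9,252))]
print("thin",th,"butt",bu)
mt,mb=np.mean(th,0),np.mean(bu,0); d=(mt-mb)[:2]; print("len",np.linalg.norm(d),"widths",np.linalg.norm(th[0]-th[1]),np.linalg.norm(bu[0]-bu[1]),"yaw",np.arctan2(d[1],d[0]),"mid",(mt+mb)/2,mb)
pad=plane("top",(233.7,227.2),.049)
cs=[plane("top",p,z) for p,z in(((200,158),.046),((173,286),.046),((250,231),.039))]
ctr=(cs[0]+cs[1])/2; ax=(ctr-cs[2])[:2]; print("plate corners",cs,"half diag",np.linalg.norm(ax),np.linalg.norm((cs[0]-cs[1])[:2]))
ax/=np.linalg.norm(ax); foot=pad[:2]-.014*ax; foot2=cs[2][:2]+.021*ax
print("axis yaw",np.arctan2(ax[1],ax[0]),"pad",pad,"foot",foot,foot2)
d/=np.linalg.norm(d); n=np.array([-d[1],d[0]]); r=foot-((mt+mb)/2)[:2]; print("foot in wedge frame",r@d,r@n)
for nm,uv in(("pulley",(266,153)),("finial",(314,153)),("stone",(413,260))):print(nm,plane("top",uv,.03))
# scene check of wedge butt lower/upper edges height
print("scene butt corner top/bottom", plane("scene",(250+190/4,150+(484-280)/4),.026))
E
```

```text
thin [array([0.5087, 0.0467, 0.002 ]), array([0.4457, 0.0429, 0.002 ])] butt [array([ 0.5103, -0.0662,  0.026 ]), array([ 0.4487, -0.0688,  0.026 ])]
len 0.11235245933430459 widths 0.06309081937298402 0.06167640847259458 yaw 1.5913307745381697 mid [ 0.4784 -0.0113  0.014 ] [ 0.4795 -0.0675  0.026 ]
plate corners [array([0.6583, 0.1686, 0.046 ]), array([0.3823, 0.2163, 0.046 ]), array([0.4953, 0.0573, 0.039 ])] half diag 0.13745078326037055 0.28010698118446137
axis yaw 1.388431529238177 pad [0.5032 0.0906 0.049 ] foot [0.5006 0.0768] [0.4992 0.0779]
foot in wedge frame 0.08764706837147929 -0.024064080838572324
pulley [0.6715 0.0246 0.03  ]
finial [ 0.6693 -0.0835  0.03  ]
stone [ 0.4276 -0.2921  0.03  ]
scene butt corner top/bottom [ 0.5155 -0.0722  0.026 ]
```

Checks: wedge length 112 mm, widths 62 mm, plate diagonal 280 mm and thin end 33 mm short of the foot all agree with the text. The foot is at about (0.500, 0.077). The wedge origin is at (0.478, -0.011) with yaw about 1.60, so the foot lies 24 mm to its right. I'll steer the wedge to a yaw of about 1.32 during the first 30 mm of the push. First I move over to behind the butt.

Request:
jog_arm([
  [0, 0, 0, 4.4, -4.0, 0, 2],
  [0, 0, 0, 4.4, -4.0, 0, 2],
  [0, 0, 0, 4.4, -4.0, 0, 2],
  [0, 0, 0, 4.4, -4.0, 0, 2],
  [0, 0, 0, 4.4, -4.0, 0, 2],
])

```text
time_s: 0.72
ee_pos: [0.3175, -0.357, 0.2113]
ee_rot: [-0.0, 0.992, 0.122, 0.0]
force: [0.9, -0.6, 0.0]
gripper_width: 0.0505
grasp_force: 0.0
```

Request:
jog_arm([
  [0, 0, 0, 4.4, -4.0, 0, 2],
  [0, 0, 0, 4.4, -4.0, 0, 2],
  [0, 0, 0, 4.4, -4.0, 0, 2],
  [0, 0, 0, 4.4, -4.0, 0, 2],
  [0, 0, 0, 4.4, -4.0, 0, 2],
])

```text
time_s: 1.35
ee_pos: [0.4823, -0.1094, 0.2113]
ee_rot: [0.0, 0.992, 0.123, -0.0]
force: [0.8, -0.8, 0.3]
gripper_width: 0.02
grasp_force: 0.0
```

Request:
jog_arm([
  [0, 0, -0.17, 0, 0, 0, 2],
  [0, 0, -0.17, 0, 0, 0, 2],
  [0, 0, -0.17, 0, 0, 0, 2],
  [0, 0, -0.17, 0, 0, 0, 2],
])

```text
time_s: 1.85
ee_pos: [0.4814, -0.111, 0.2111]
ee_rot: [-0.0, 0.893, 0.449, -0.0]
force: [0.6, 0.1, 0.3]
gripper_width: 0.0201
grasp_force: 0.0
```

Request:
jog_arm([
  [0, 0, -0.17, 0, 0, 0, 2],
  [0, 0, -0.17, 0, 0, 0, 2],
  [0, 0, -0.17, 0, 0, 0, 2],
  [0, 0, -0.17, 0, 0, 0, 2],
  [0, 0, 0, 0, 0, 0, 2],
])

```text
time_s: 2.48
ee_pos: [0.4814, -0.1111, 0.2112]
ee_rot: [-0.0, 0.695, 0.719, -0.0]
force: [-0.1, -0.8, 0.1]
gripper_width: 0.0199
grasp_force: 0.0
```

```bash
cat >> h.py <<'E'
def wray(uv,i):
    K=np.array(i["camera_matrix"]);R=np.array(i["R"]);t=np.array(i["t"]);f=K[0,0]
    v=np.array([uv[0]-K[0,2],uv[1]-K[1,2]]);r=np.hypot(*v);th=r/f
    d=R.T@np.array([*(v/r*np.sin(th)),np.cos(th)]); return -R.T@t,d
def wplane(uv,z,i):
    c,d=wray(uv,i); return c+d*(z-c[2])/d[2]
E
python3 - <<'E'
from h import *
import pickle
i=cams.camera_info("wrist"); im=cams.grab_frame("wrist"); cv2.imwrite("pics/w1.png",im[:,:,::-1]); pickle.dump(i,open("w1.pkl","wb"))
print({k:np.round(v,3).tolist() for k,v in i.items()})
E
```

```text
{'camera_matrix': [[309.707, 0.0, 318.795], [0.0, 309.707, 199.617], [0.0, 0.0, 1.0]], 'R': [[0.999, 0.033, -0.0], [0.032, -0.954, 0.297], [0.01, -0.297, -0.955]], 't': [-0.477, -0.155, 0.355]}
```

View pics/w1.png

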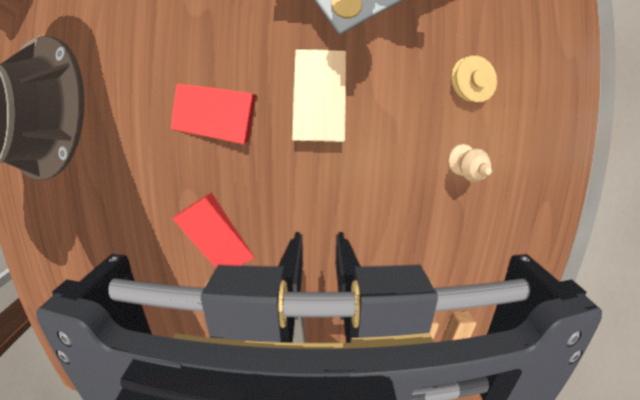

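The wrist view shows the wedge at rows 50–140 and cols 293–346, with the butt edge at (293,139)–(344,140) and the thin edge at (295,50)–(346,52). The plate tip is at (339,31). Both fingers straddle the wedge's line from behind. I'll cross-check these against the first measurement.

```bash
python3 - <<'E'
from h import *
import pickle
np.set_printoptions(precision=4,suppress=True)
i=pickle.load(open("w1.pkl","rb"))
for n,uv,z in(("buttL",(293,138.5),.026),("buttR",(344.5,139.5),.026),("thinL",(295.5,50.5),.002),("thinR",(346,51.5),.002),("tip",(339,31),.039)): print(n,wplane(uv,z,i))
# heights from two views (top + wrist)
for n,a,b in(("buttR",(307.3,223.7),(344.5,139.5)),("tip",(250,231),(339,31))):
    (c1,d1),(c2,d2)=ray("top",a),wray(b,i); s=np.linalg.lstsq(np.c_[d1,-d2],c2-c1,rcond=None)[0]; print(n,(c1+s[0]*d1+c2+s[1]*d2)/2)
E
```

```text
buttL [ 0.4494 -0.0649  0.026 ]
buttR [ 0.5092 -0.064   0.026 ]
thinL [0.4475 0.0425 0.002 ]
thinR [0.5087 0.0434 0.002 ]
tip [0.4974 0.0602 0.039 ]
buttR [ 0.5111 -0.0656  0.012 ]
tip [0.495  0.0549 0.0571]
```

Request:
jog_arm([
  [0, 0, 0, 0, 0, 5, 2],
  [0, 0, 0, 0, 0, 5, 2],
  [0, 0, 0, 0, 0, 4, 2],
  [0, 0, 0, 0, 0, 2, 2],
  [0, 0, 0, 0, 0, 1.5, 2],
])

```text
time_s: 3.15
ee_pos: [0.4814, -0.1112, 0.0353]
ee_rot: [-0.0, 0.696, 0.718, -0.0]
force: [0.0, 0.2, -0.5]
gripper_width: 0.0197
grasp_force: 0.0
```

Request:
jog_arm([
  [0, 0, 0, 0, 0, 1.1, 2],
  [0, 0, 0, 1.5, 0, 0, 2],
  [0, 0, 0, 0.9, 0, 0, 2],
  [0, 0, 0, 0.4, 0, 0, 2],
])

```text
time_s: 3.65
ee_pos: [0.4808, -0.0823, 0.0259]
ee_rot: [0.0, 0.694, 0.72, 0.0]
force: [0.4, -0.8, -0.3]
gripper_width: 0.0201
grasp_force: 0.0
```

Request:
jog_arm([
  [0, 0, 0, 0.3, 0, 0, 2],
  [0, 0, 0, 0.2, 0, 0, 2],
])

```text
time_s: 3.9
ee_pos: [0.4805, -0.0781, 0.0255]
ee_rot: [0.0, 0.695, 0.719, 0.0]
force: [0.5, 0.5, 0.1]
gripper_width: 0.0205
grasp_force: 0.0
```

Request:
jog_arm([
  [0, 0, 0, 0.2, 0, 0, 2],
  [0, 0, 0, 0.2, 0, 0, 2],
])

```text
time_s: 4.15
ee_pos: [0.4803, -0.0742, 0.0253]
ee_rot: [0.0, 0.695, 0.719, -0.0]
force: [-0.6, -0.1, 0.5]
gripper_width: 0.02
grasp_force: 0.0
```

Request:
jog_arm([
  [0, 0, 0.035, 0.35, -0.17, 0, 2],
  [0, 0, 0.035, 0.35, -0.17, 0, 2],
  [0, 0, 0.035, 0.35, -0.17, 0, 2],
  [0, 0, 0.035, 0.35, -0.17, 0, 2],
])

```text
time_s: 4.65
ee_pos: [0.4736, -0.06, 0.0253]
ee_rot: [-0.0, 0.744, 0.669, -0.0]
force: [0.2, -0.2, 0.8]
gripper_width: 0.0199
grasp_force: 0.0
```

Request:
jog_arm([
  [0, 0, 0.035, 0.35, -0.17, 0, 2],
  [0, 0, 0.035, 0.35, -0.17, 0, 2],
  [0, 0, 0.035, 0.35, -0.17, 0, 2],
  [0, 0, 0.035, 0.35, -0.17, 0, 2],
])

```text
time_s: 5.15
ee_pos: [0.4691, -0.0451, 0.0253]
ee_rot: [0.0, 0.789, 0.615, -0.0]
force: [-0.2, 0.3, 0.1]
gripper_width: 0.0202
grasp_force: 0.0
```

```bash
python3 - <<'E'
from h import *
import pickle
i=cams.camera_info("wrist"); im=cams.grab_frame("wrist"); pickle.dump(i,open("w2.pkl","wb"))
T=cams.grab_frame("top")
A=cv2.resize(T[190:290,200:340],(560,400));cv2.imwrite("pics/w2.png",np.vstack([cv2.resize(im,(560,350))[:200],A])[:,:,::-1])
cv2.imwrite("pics/w2raw.png",im[:,:,::-1]);cv2.imwrite("pics/t2raw.png",T[:,:,::-1]);print(monitor.state()["force"])
E
```

```text
[ 0.20599493 -0.00612536  0.56452792]
```

View pics/w2.png

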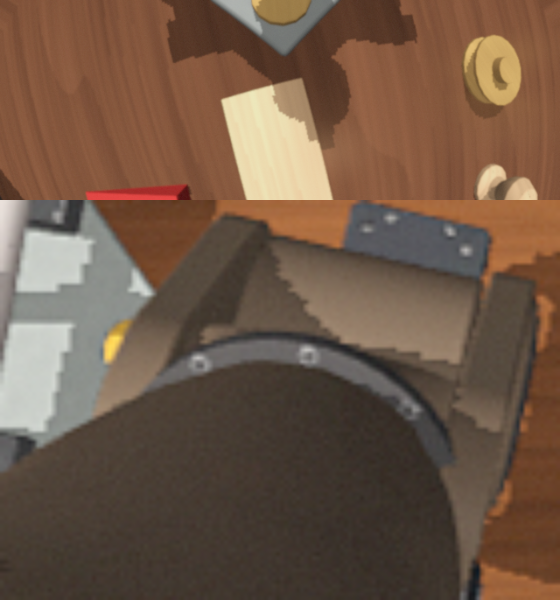

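The wrist crop (upper half) shows the wedge still askew to the tool by about 0.25 rad, with its thin edge at raw (254,113)–(344,90). So the fingers had hardly reached the butt. In the top view the arm hides the wedge. I'll measure the wedge again from the wrist.

```bash
python3 - <<'E'
from h import *
import pickle
np.set_printoptions(precision=4,suppress=True)
i=pickle.load(open("w2.pkl","rb")); im=cv2.imread("pics/w2raw.png")[:,:,::-1]
c=blob(im,(14,30,90),(32,150,255),(220,70,420,330)); print(cv2.contourArea(c)); p=cv2.approxPolyDP(c,6,True)[:,0]; print(p.tolist())
a,b=wplane((254,113),.002,i),wplane((344,90),.002,i); print("thin",a,b,np.linalg.norm(a-b),"yaw",np.arctan2((b-a)[1],(b-a)[0])+np.pi/2)
cv2.imwrite("pics/w3.png",cv2.resize(im[60:300,190:450],None,fx=2,fy=2)[:,:,::-1])
E
```

```text
15970.5
[[344, 89], [252, 114], [285, 244], [296, 232], [302, 236], [303, 280], [336, 273], [340, 232], [360, 266], [387, 260]]
thin [0.4485 0.0436 0.002 ] [0.5072 0.0433 0.002 ] 0.05872676358465078 yaw 1.5645331032657148
```

View pics/w3.png

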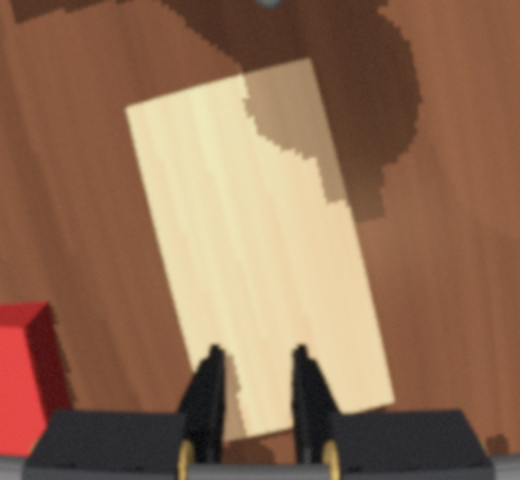

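```bash
python3 - <<'E'
from h import *
import pickle
np.set_printoptions(precision=4,suppress=True)
i=pickle.load(open("w2.pkl","rb")); s=monitor.state(); print(s["time_s"],s["ee_pos"],arm.tips_ahead, [a for a in dir(arm) if a[0]!='_'])
for n,uv,z in(("buttR",(387,260.5),.026),("buttM",(303,280),.026),("buttM2",(336,273),.026),("fingL tip",(299,233),.008),("fingR tip",(340,232),.008),("fingL",(299,233),.03)): print(n,wplane(uv,z,i))
print("cam",-np.array(i["R"]).T@np.array(i["t"]))
E
```

```text
5.25 [ 0.4691 -0.045   0.0253] 0.017 ['MotionError', 'hand_in', 'tips_ahead']
buttR [ 0.5087 -0.0657  0.026 ]
buttM [ 0.4528 -0.066   0.026 ]
buttM2 [ 0.4748 -0.0661  0.026 ]
fingL tip [ 0.4562 -0.0402  0.008 ]
fingR tip [ 0.4831 -0.0462  0.008 ]
fingL [ 0.46   -0.0313  0.03  ]
cam [0.4894 0.037  0.1991]
```

The numbers put the fingers over the wedge, yet the wedge hasn't moved and the force is zero. A close look in the scene view should settle it.

```bash
python3 - <<'E'
from h import *
S=cams.grab_frame("scene"); cv2.imwrite("pics/s2raw.png",S[:,:,::-1]);cv2.imwrite("pics/s2.png",cv2.resize(S[110:230,230:390],None,fx=5,fy=5,interpolation=cv2.INTER_CUBIC)[:,:,::-1])
i=cams.camera_info("scene");K,R,t=[np.array(i[k]) for k in("camera_matrix","R","t")]
for p in((.469,-.045,.008),(.469,-.045,.025),(.5087,-.066,.026),(.5087,-.066,0),(.509,.0435,0)):
    q=K@(R@p+t); q=q[:2]/q[2]; print(p,q,(q-[230,110])*5)
E
```

```text
(0.469, -0.045, 0.008) [288.60828039 196.96966794] [293.04140195 434.8483397 ]
(0.469, -0.045, 0.025) [288.46920755 191.76199739] [292.34603776 408.80998697]
(0.5087, -0.066, 0.026) [296.5791023  199.16523145] [332.89551151 445.82615726]
(0.5087, -0.066, 0) [296.68628029 207.24489794] [333.43140143 486.2244897 ]
(0.509, 0.0435, 0) [317.01354457 189.07962767] [435.06772286 395.39813837]
```

View pics/s2.png

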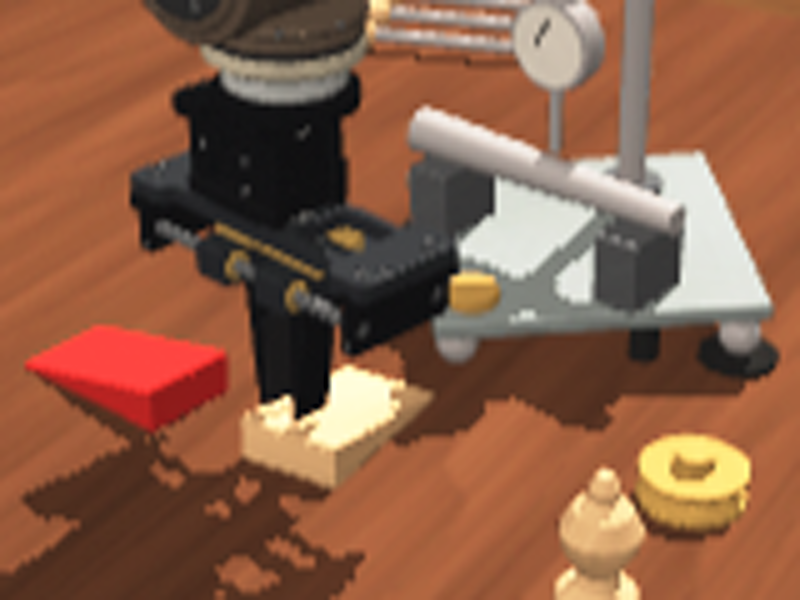

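In the scene crop the fingertips, at about (300,415), lie over the wedge's top, and the wedge is untouched. The tips seem to have passed just over the butt, so the true tip height must be higher than I assumed. I'll back out the way I came, then find the bench by touch.

Request:
jog_arm([
  [0, 0, 0, -1, 0, 0, 2],
  [0, 0, 0, -2, 0, 0, 2],
  [0, 0, 0, -2, 0, 0, 2],
  [0, 0, -0.14, 0, 1.1, 0, 2],
  [0, 0, -0.14, 0, 1.1, 0, 2],
])

```text
time_s: 5.92
ee_pos: [0.4787, -0.0987, 0.0253]
ee_rot: [0.0, 0.693, 0.721, -0.0]
force: [0.3, 0.2, -0.1]
gripper_width: 0.0199
grasp_force: 0.0
```

Request:
jog_arm([
  [0, 0, 0, 0, 0, 0.2, 2],
  [0, 0, 0, 0, 0, 0.2, 2],
  [0, 0, 0, 0, 0, 0, 2],
])

```text
time_s: 6.3
ee_pos: [0.4781, -0.0975, 0.0211]
ee_rot: [-0.0, 0.695, 0.719, -0.0]
force: [-0.7, 0.7, -0.2]
gripper_width: 0.0201
grasp_force: 0.0
```

Request:
jog_arm([
  [0, 0, 0, 0, 0, 0.15, 2],
  [0, 0, 0, 0, 0, 0, 2],
])

```text
time_s: 6.55
ee_pos: [0.4786, -0.0975, 0.0198]
ee_rot: [-0.0, 0.695, 0.719, -0.0]
force: [-0.4, -0.1, -0.8]
gripper_width: 0.0198
grasp_force: 0.0
```

Request:
jog_arm([
  [0, 0, 0, 0, 0, 0.15, 2],
  [0, 0, 0, 0, 0, 0, 2],
])

```text
time_s: 6.8
ee_pos: [0.4786, -0.0975, 0.0182]
ee_rot: [-0.0, 0.695, 0.719, -0.0]
force: [-0.4, 0.5, -0.5]
gripper_width: 0.0197
grasp_force: 0.0
```

Request:
jog_arm([
  [0, 0, 0, 0, 0, 0.15, 2],
  [0, 0, 0, 0, 0, 0, 2],
])

```text
time_s: 7.05
ee_pos: [0.4786, -0.0975, 0.0167]
ee_rot: [-0.0, 0.695, 0.719, -0.0]
force: [0.6, -0.1, -0.3]
gripper_width: 0.0199
grasp_force: 0.0
```

Request:
jog_arm([
  [0, 0, 0, 0, 0, 0.1, 2],
  [0, 0, 0, 0, 0, 0, 2],
])

```text
time_s: 7.3
ee_pos: [0.4786, -0.0975, 0.0158]
ee_rot: [-0.0, 0.695, 0.719, -0.0]
force: [0.2, -0.4, -0.5]
gripper_width: 0.0198
grasp_force: 0.0
```

There is no bench contact where `tips_ahead` predicts it, so the tips stand less far ahead than stated. I'll carry on down in small steps.

Request:
jog_arm([
  [0, 0, 0, 0, 0, 0.15, 2],
  [0, 0, 0, 0, 0, 0.1, 2],
])

```text
time_s: 7.55
ee_pos: [0.4786, -0.0976, 0.0132]
ee_rot: [0.0, 0.695, 0.719, -0.0]
force: [1.0, -0.5, -1.5]
gripper_width: 0.0202
grasp_force: 0.0
```

Request:
jog_arm([
  [0, 0, 0, 0, 0, 0.1, 2],
  [0, 0, 0, 0, 0, 0.1, 2],
])

```text
time_s: 7.8
ee_pos: [0.4787, -0.0976, 0.0112]
ee_rot: [0.0, 0.695, 0.719, -0.0]
force: [0.3, -0.0, 0.3]
gripper_width: 0.0204
grasp_force: 0.0
```

Request:
jog_arm([
  [0, 0, 0, 0, 0, 0.1, 2],
  [0, 0, 0, 0, 0, 0.1, 2],
])

```text
time_s: 8.05
ee_pos: [0.4787, -0.0976, 0.0092]
ee_rot: [0.0, 0.695, 0.719, -0.0]
force: [-1.1, -0.6, -0.6]
gripper_width: 0.0202
grasp_force: 0.0
```

Request:
jog_arm([
  [0, 0, 0, 0, 0, 0.15, 2],
  [0, 0, 0, 0, 0, 0.15, 2],
])

```text
time_s: 8.3
ee_pos: [0.4787, -0.0976, 0.0062]
ee_rot: [0.0, 0.695, 0.719, -0.0]
force: [0.0, 0.2, -0.7]
gripper_width: 0.02
grasp_force: 0.0
```

Request:
jog_arm([
  [0, 0, 0, 0, 0, 0.1, 2],
  [0, 0, 0, 0, 0, 0.1, 2],
])

```text
time_s: 8.55
ee_pos: [0.4787, -0.0976, 0.0042]
ee_rot: [0.0, 0.695, 0.719, -0.0]
force: [0.4, -0.3, 0.2]
gripper_width: 0.0199
grasp_force: 0.0
```

Request:
jog_arm([
  [0, 0, 0, 0, 0, 0.1, 2],
  [0, 0, 0, 0, 0, 0.1, 2],
])

```text
time_s: 8.8
ee_pos: [0.4787, -0.0976, 0.0023]
ee_rot: [0.0, 0.695, 0.719, -0.0]
force: [-0.2, 0.2, 0.5]
gripper_width: 0.0199
grasp_force: 0.0
```

```bash
python3 - <<'E'
from h import *
np.set_printoptions(precision=4,suppress=True)
S=cams.grab_frame("scene"); cv2.imwrite("pics/s3raw.png",S[:,:,::-1]); s=monitor.state(); print(s["ee_pos"],s["force"],s["joint_efforts"])
i=cams.camera_info("scene");K,R,t=[np.array(i[k]) for k in("camera_matrix","R","t")]
for z in(0,.01,.02,.03):
    q=K@(R@[.4787,-.0976,z]+t); print(z,q[:2]/q[2])
cv2.imwrite("pics/s3.png",cv2.resize(S[130:230,220:340],None,fx=6,fy=6,interpolation=cv2.INTER_CUBIC)[:,:,::-1])
E
```

```text
[ 0.4786 -0.0976  0.0022] [-0.6868  0.381  -0.9271] [  0.0327 -55.2781 -10.1467   0.0274   0.0817   0.0001]
0 [280.8133 209.654 ]
0.01 [280.6869 206.5534]
0.02 [280.5591 203.4193]
0.03 [280.43   200.2513]
```

View pics/s3.png

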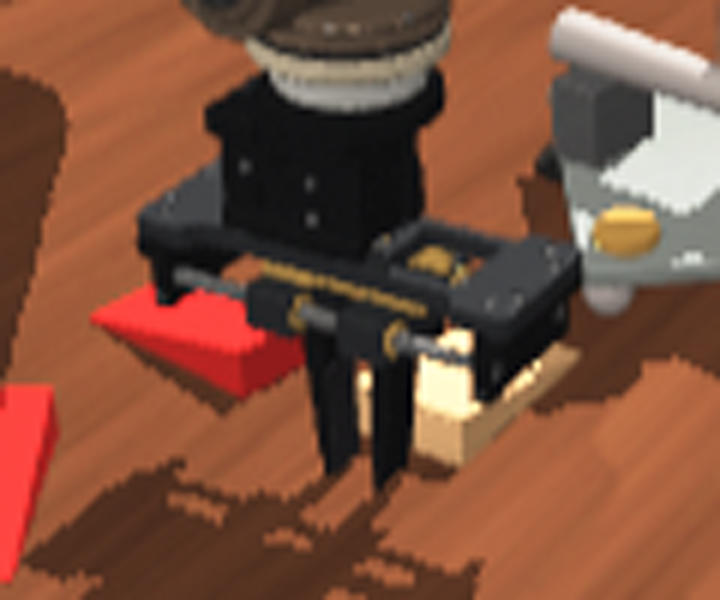

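The scene crop shows both fingertips, at (333,475) and (383,490), practically meeting their shadows on the bench with the TCP at z = 0.002. The tips therefore sit at about TCP height here, whatever `tips_ahead` says. I'll raise to 8 mm and push, using touch for all heights from now on.

Request:
jog_arm([
  [0, 0, 0, 0, 0.1, -0.6, 2],
  [0, 0, 0, 1.2, 0, 0, 2],
  [0, 0, 0, 0.4, 0, 0, 2],
  [0, 0, 0, 0.3, 0, 0, 2],
  [0, 0, 0, 0.3, 0, 0, 2],
])

```text
time_s: 9.48
ee_pos: [0.479, -0.0754, 0.0083]
ee_rot: [0.0, 0.695, 0.719, 0.0]
force: [-0.4, -1.2, 0.6]
gripper_width: 0.0198
grasp_force: 0.5
```

Request:
jog_arm([
  [0, 0, 0, 0.2, 0, 0, 2],
  [0, 0, 0, 0, 0, 0, 2],
])

```text
time_s: 9.72
ee_pos: [0.4787, -0.0735, 0.0083]
ee_rot: [-0.0, 0.695, 0.719, -0.0]
force: [-0.5, 0.0, 0.6]
gripper_width: 0.02
grasp_force: 0.0
```

```bash
cat >> h.py <<'E'
def look(save):
    i=cams.camera_info("wrist"); im=cams.grab_frame("wrist"); cv2.imwrite(save,im[:,:,::-1]); s=monitor.state()
    c=blob(im,(14,30,90),(32,150,255),(200,40,460,330))[:,0].astype(float)
    P=np.array([wplane(u,.002,i) for u in c]); q=s["ee_rot"]; yaw=2*np.arctan2(q[2],q[1]); h=np.array([np.cos(yaw),np.sin(yaw)])
    L,Rr=P[np.argmax(P[:,1]-1.0*P[:,0]),:2],P[np.argmax(P[:,1]+1.0*P[:,0]),:2]
    d=Rr-L; wy=np.arctan2(d[1],d[0])+np.pi/2; hw=np.array([np.cos(wy),np.sin(wy)]); m=(L+Rr)/2; o=m-.055*hw
    r=np.array([.5,.0773])-o
    print("t",s["time_s"],"tcp",s["ee_pos"],"yaw",yaw,"| thin",L,Rr,"w",np.linalg.norm(d),"wyaw",wy,"origin",o,"foot fwd",r@hw,"right",r@[hw[1],-hw[0]],"F",s["force"])
E
python3 - <<'E'
from h import *
np.set_printoptions(precision=4,suppress=True)
look("pics/w4raw.png")
E
```

```text
t 9.775 tcp [ 0.4787 -0.0735  0.0083] yaw 1.6058319322836816 | thin [0.4455 0.0482] [0.5058 0.048 ] w 0.06030468299874347 wyaw 1.5678430156779621 origin [ 0.4755 -0.0069] foot fwd 0.08424696334424589 right 0.024228762217763513 F [-0.5881 -0.2595  0.2575]
```

The wedge has moved 4.5 mm with the fingers, so contact is established. Now the steering arc.

Request:
jog_arm([
  [0, 0, 0.035, 0.35, -0.17, 0, 2],
  [0, 0, 0.035, 0.35, -0.17, 0, 2],
  [0, 0, 0.035, 0.35, -0.17, 0, 2],
  [0, 0, 0.035, 0.35, -0.17, 0, 2],
])

```text
time_s: 10.28
ee_pos: [0.4721, -0.0595, 0.0083]
ee_rot: [-0.0, 0.744, 0.668, -0.0]
force: [-0.0, -0.2, 0.1]
gripper_width: 0.0199
grasp_force: 0.3
```

```bash
python3 - <<'E'
from h import *
np.set_printoptions(precision=4,suppress=True)
look("pics/w5raw.png")
E
```

```text
t 10.325 tcp [ 0.4719 -0.0591  0.0082] yaw 1.4629469943012632 | thin [0.4534 0.0649] [0.5128 0.0595] w 0.059686720562749936 wyaw 1.481341638054864 origin [0.4782 0.0074] foot fwd 0.07153856748166779 right 0.015503377435242917 F [ 0.6152 -0.1776  0.4112]
```

Request:
jog_arm([
  [0, 0, 0.035, 0.35, -0.17, 0, 2],
  [0, 0, 0.035, 0.35, -0.17, 0, 2],
  [0, 0, 0.035, 0.35, -0.17, 0, 2],
  [0, 0, 0.035, 0.35, -0.17, 0, 2],
  [0, 0, 0.035, 0.35, -0.17, 0, 2],
])

```text
time_s: 10.95
ee_pos: [0.4669, -0.0408, 0.0083]
ee_rot: [-0.0, 0.799, 0.601, -0.0]
force: [-0.7, -1.0, 0.1]
gripper_width: 0.0202
grasp_force: 0.2
```

```bash
python3 - <<'E'
from h import *
np.set_printoptions(precision=4,suppress=True)
look("pics/w6raw.png")
E
```

```text
t 11.0 tcp [ 0.4667 -0.0405  0.0082] yaw 1.2885806133960587 | thin [0.4686 0.0847] [0.5266 0.0701] w 0.05972286393954842 wyaw 1.3252023294623894 origin [0.4842 0.024 ] foot fwd 0.05548828959978133 right 0.002349179735714902 F [ 0.2051  0.4512 -0.5985]
```

The wedge now has the foot 55 mm ahead and only 2 mm aside, with yaw within 0.07 rad of the stand's axis. I'll push straight in and watch the force.

Request:
jog_arm([
  [0, 0, 0, 0.3, 0, 0, 2],
  [0, 0, 0, 0.3, 0, 0, 2],
  [0, 0, 0, 0.3, 0, 0, 2],
  [0, 0, 0, 0.3, 0, 0, 2],
  [0, 0, 0, 0.3, 0, 0, 2],
])

```text
time_s: 11.62
ee_pos: [0.4712, -0.0261, 0.0083]
ee_rot: [0.0, 0.799, 0.602, -0.0]
force: [0.9, -0.7, -1.3]
gripper_width: 0.02
grasp_force: 0.2
```

Request:
jog_arm([
  [0, 0, 0, 0.2, 0, 0, 2],
  [0, 0, 0, 0.2, 0, 0, 2],
  [0, 0, 0, 0.2, 0, 0, 2],
])

```text
time_s: 12.0
ee_pos: [0.4728, -0.0206, 0.0083]
ee_rot: [0.0, 0.799, 0.602, -0.0]
force: [-1.3, -6.5, -0.0]
gripper_width: 0.0201
grasp_force: 3.5
```

Request:
jog_arm([
  [0, 0, 0, 0.2, 0, 0, 2],
  [0, 0, 0, 0.2, 0, 0, 2],
  [0, 0, 0, 0.2, 0, 0, 2],
])

```text
time_s: 12.38
ee_pos: [0.4742, -0.0153, 0.0083]
ee_rot: [0.0, 0.799, 0.602, -0.0]
force: [-2.4, -10.0, 1.6]
gripper_width: 0.0201
grasp_force: 5.0
```

Request:
jog_arm([
  [0, 0, 0, 0.2, 0, 0, 2],
  [0, 0, 0, 0.2, 0, 0, 2],
])

```text
time_s: 12.62
ee_pos: [0.4753, -0.0115, 0.0083]
ee_rot: [0.0, 0.799, 0.602, -0.0]
force: [-2.6, -10.1, 0.8]
gripper_width: 0.0201
grasp_force: 4.9
```

```bash
python3 - <<'E'
from h import *
np.set_printoptions(precision=4,suppress=True)
look("pics/w7raw.png")
E
```

```text
t 12.675 tcp [ 0.4753 -0.0112  0.0083] yaw 1.2907477744543117 | thin [0.4726 0.0908] [0.5332 0.0789] w 0.061701170598016455 wyaw 1.377211948174099 origin [0.4923 0.0309] foot fwd 0.047046773577612416 right -0.0014010882471427273 F [-1.353  -4.5193 -0.4744]
```

The push force appeared at TCP y of about -0.022, where the foot met the wedge, so level should come near TCP y of +0.004. The wedge's thin end is now under the plate, so I go by TCP and force from here.

Request:
jog_arm([
  [0, 0, 0, 0.2, 0, 0, 2],
  [0, 0, 0, 0.2, 0, 0, 2],
  [0, 0, 0, 0.2, 0, 0, 2],
])

```text
time_s: 13.05
ee_pos: [0.4769, -0.0057, 0.0083]
ee_rot: [0.0, 0.799, 0.602, -0.0]
force: [-2.7, -8.7, 1.8]
gripper_width: 0.0199
grasp_force: 4.7
```

Request:
jog_arm([
  [0, 0, 0, 0.2, 0, 0, 2],
  [0, 0, 0, 0.2, 0, 0, 2],
])

```text
time_s: 13.3
ee_pos: [0.478, -0.0019, 0.0083]
ee_rot: [0.0, 0.799, 0.602, -0.0]
force: [-3.3, -8.9, 1.8]
gripper_width: 0.0202
grasp_force: 4.6
```

Request:
jog_arm([
  [0, 0, 0, 0.15, 0, 0, 2],
  [0, 0, 0, 0.15, 0, 0, 2],
])

```text
time_s: 13.55
ee_pos: [0.4788, 0.001, 0.0083]
ee_rot: [0.0, 0.799, 0.602, -0.0]
force: [-2.6, -9.6, 1.5]
gripper_width: 0.0198
grasp_force: 4.5
```

Request:
jog_arm([
  [0, 0, 0, 0.1, 0, 0, 2],
  [0, 0, 0, 0.1, 0, 0, 2],
])

```text
time_s: 13.8
ee_pos: [0.4794, 0.003, 0.0083]
ee_rot: [0.0, 0.799, 0.602, -0.0]
force: [-1.7, -8.5, 1.0]
gripper_width: 0.0203
grasp_force: 4.5
```

Request:
jog_arm([
  [0, 0, 0, 0.1, 0, 0, 2],
  [0, 0, 0, 0, 0, 0, 2],
])

```text
time_s: 14.05
ee_pos: [0.4797, 0.004, 0.0083]
ee_rot: [-0.0, 0.799, 0.602, -0.0]
force: [-1.5, -6.4, 1.2]
gripper_width: 0.0202
grasp_force: 3.3
```

Request:
jog_arm([
  [0, 0, 0, 0.1, 0, 0, 2],
  [0, 0, 0, 0, 0, 0, 2],
])

```text
time_s: 14.3
ee_pos: [0.48, 0.005, 0.0083]
ee_rot: [-0.0, 0.799, 0.602, -0.0]
force: [-2.0, -5.7, 0.9]
gripper_width: 0.02
grasp_force: 3.2
```

Request:
jog_arm([
  [0, 0, 0, 0.1, 0, 0, 2],
  [0, 0, 0, 0.1, 0, 0, 2],
])

```text
time_s: 14.55
ee_pos: [0.4805, 0.0068, 0.0083]
ee_rot: [0.0, 0.799, 0.602, -0.0]
force: [-2.0, -8.3, 1.6]
gripper_width: 0.0198
grasp_force: 4.4
```

Request:
jog_arm([
  [0, 0, 0, 0.1, 0, 0, 2],
])

```text
time_s: 14.68
ee_pos: [0.4807, 0.0077, 0.0083]
ee_rot: [-0.0, 0.799, 0.602, -0.001]
force: [-3.3, -13.1, 2.4]
gripper_width: 0.02
grasp_force: 6.8
```

Request:
jog_arm([
  [0, 0, 0, 0.1, 0, 0, 2],
])

```text
time_s: 14.8
ee_pos: [0.4808, 0.0082, 0.0083]
ee_rot: [0.0, 0.799, 0.602, -0.001]
force: [-5.3, -20.7, 2.5]
gripper_width: 0.0201
grasp_force: 10.5
```

The force rises steeply to 21 N: the wedge is jammed, so the stand is at its level stop. I'll withdraw straight back, rise, close the fingers and tilt the hand back so it clears the gauge.

Request:
jog_arm([
  [0, 0, 0, -0.2, 0, 0, 2],
  [0, 0, 0, -0.8, 0, 0, 2],
  [0, 0, 0, -2, 0, 0, 2],
  [0, 0, 0, -2.5, 0, 0, 2],
  [0, 0, 0, 0, 0, -4, 1],
])

```text
time_s: 15.42
ee_pos: [0.4647, -0.0448, 0.047]
ee_rot: [-0.002, 0.799, 0.601, -0.002]
force: [-0.0, -0.3, 1.3]
gripper_width: 0.0144
grasp_force: 0.0
```

Request:
jog_arm([
  [0, 0, 0, 0, 0, -5, 0],
  [0, 0, 0, 0, 0, -2, 0],
  [0, 0.18, 0, 0, 0, 0, 0],
  [0, 0.18, 0, 0, 0, 0, 0],
  [0, 0, 0, 0, 0, 0, 0],
])

```text
time_s: 16.05
ee_pos: [0.4643, -0.0449, 0.1171]
ee_rot: [-0.099, 0.79, 0.592, 0.126]
force: [0.3, 0.4, -0.7]
gripper_width: 0.0004
grasp_force: 0.0
```

```bash
python3 - <<'E'
from h import *
from scipy.spatial.transform import Rotation as Ro
np.set_printoptions(precision=4,suppress=True)
s=monitor.state();q=s["ee_rot"];M=Ro.from_quat([q[1],q[2],q[3],q[0]]).as_matrix();print(s["ee_pos"],"\n",M,s["force"],s["gripper_width"])
T=cams.grab_frame("top");cv2.imwrite("pics/t5raw.png",T[:,:,::-1]);S=cams.grab_frame("scene");cv2.imwrite("pics/s5raw.png",S[:,:,::-1])
for n,p in(("above",(.5035,.094,.080)),("touch",(.5035,.094,.055))): print(n,"tool shift cm",M.T@(np.array(p)-s["ee_pos"])*100)
print("down 1cm in tool",M.T@[0,0,-1])
c=blob(S,(15,120,80),(32,255,255),(312,155,335,178)); print("pad scene",cv2.minAreaRect(c))
cv2.imwrite("pics/s5.png",cv2.resize(S[110:220,240:400],None,fx=5,fy=5,interpolation=cv2.INTER_CUBIC)[:,:,::-1])
E
```

```text
[ 0.4643 -0.0449  0.1171] 
 [[ 0.2669  0.9603  0.0814]
 [ 0.9102 -0.2789  0.3063]
 [ 0.3168 -0.0077 -0.9485]] [ 0.2863  0.3923 -0.6801] 0.00036689599711845194
above tool shift cm [12.5088 -0.0858  8.0948]
touch tool shift cm [11.7168 -0.0666 10.466 ]
down 1cm in tool [-0.3168  0.0077  0.9485]
pad scene ((325.0, 166.0), (6.0, 10.0), 90.0)
```

View pics/s5.png

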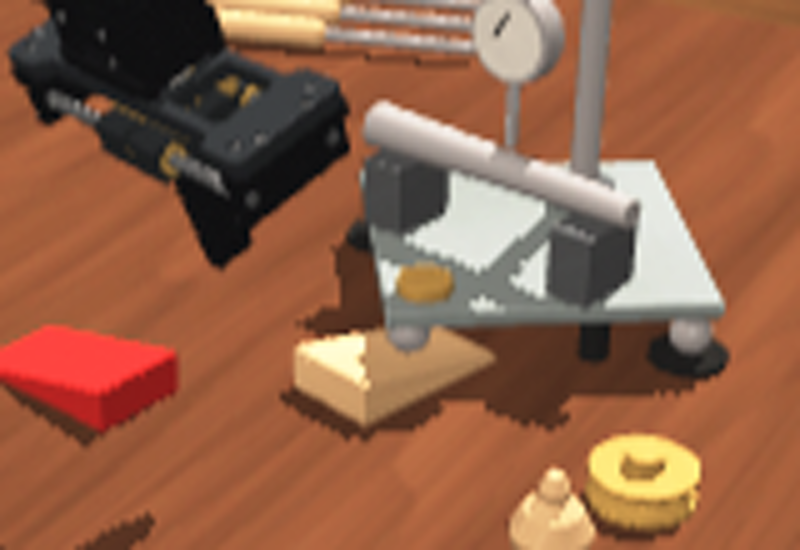

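The crop shows the short foot, at (408,335), sitting on the wedge. The pad, at (425,283), is about 2 px higher than before, so the stand is level. The hand is clear at upper left. Now I move over the pad and feel downwards.

Request:
jog_arm([
  [0, 0, 0, 4.2, 0, 2.7, 0],
  [0, 0, 0, 4.2, 0, 2.7, 0],
  [0, 0, 0, 4.1, -0.1, 2.7, 0],
  [0, 0, 0, 0, 0, 0, 0],
])

```text
time_s: 16.65
ee_pos: [0.5026, 0.0992, 0.0795]
ee_rot: [-0.099, 0.787, 0.596, 0.124]
force: [-0.2, 0.0, -0.8]
gripper_width: 0.0004
grasp_force: 0.0
```

Request:
jog_arm([
  [0, 0, 0, -0.32, 0, 0.95, 0],
  [0, 0, 0, -0.16, 0, 0.47, 0],
  [0, 0, 0, 0, 0, 0, 0],
])

```text
time_s: 17.02
ee_pos: [0.503, 0.095, 0.0649]
ee_rot: [-0.099, 0.789, 0.593, 0.126]
force: [0.8, -0.5, 0.3]
gripper_width: 0.0005
grasp_force: 0.0
```

Request:
jog_arm([
  [0, 0, 0, -0.06, 0, 0.19, 0],
  [0, 0, 0, 0, 0, 0, 0],
])

```text
time_s: 17.27
ee_pos: [0.5032, 0.0955, 0.0633]
ee_rot: [-0.099, 0.789, 0.593, 0.126]
force: [-0.2, -0.7, -0.2]
gripper_width: 0.0002
grasp_force: 0.0
```

Request:
jog_arm([
  [0, 0, 0, -0.06, 0, 0.19, 0],
  [0, 0, 0, 0, 0, 0, 0],
])

```text
time_s: 17.52
ee_pos: [0.5031, 0.0959, 0.0612]
ee_rot: [-0.099, 0.789, 0.594, 0.126]
force: [-0.6, 0.5, 0.4]
gripper_width: 0.0005
grasp_force: 0.0
```

Request:
jog_arm([
  [0, 0, 0, -0.08, 0, 0.15, 0],
  [0, 0, 0, 0, 0, 0, 0],
])

```text
time_s: 17.77
ee_pos: [0.503, 0.0956, 0.0595]
ee_rot: [-0.099, 0.789, 0.594, 0.126]
force: [0.1, 0.6, 0.3]
gripper_width: 0.0006
grasp_force: 0.0
```

Request:
jog_arm([
  [0, 0, 0, -0.06, 0, 0.15, 0],
  [0, 0, 0, 0, 0, 0, 0],
])

```text
time_s: 18.02
ee_pos: [0.5029, 0.0955, 0.0578]
ee_rot: [-0.099, 0.789, 0.594, 0.126]
force: [-0.2, -0.5, -0.4]
gripper_width: 0.0004
grasp_force: 0.0
```

Request:
jog_arm([
  [0, 0, 0, -0.06, 0, 0.15, 0],
  [0, 0, 0, 0, 0, 0, 0],
])

```text
time_s: 18.27
ee_pos: [0.5029, 0.0954, 0.0563]
ee_rot: [-0.099, 0.789, 0.594, 0.126]
force: [-0.7, -0.1, -0.1]
gripper_width: 0.0002
grasp_force: 0.0
```

Request:
jog_arm([
  [0, 0, 0, -0.05, 0, 0.13, 0],
  [0, 0, 0, 0, 0, 0, 0],
])

```text
time_s: 18.52
ee_pos: [0.503, 0.0954, 0.0552]
ee_rot: [-0.099, 0.789, 0.594, 0.126]
force: [-0.4, -0.4, 6.5]
gripper_width: 0.0002
grasp_force: 2.7
```

Request:
jog_arm([
  [0, 0, 0, -0.04, 0, 0.1, 0],
  [0, 0, 0, 0, 0, 0, 0],
])

```text
time_s: 18.77
ee_pos: [0.5031, 0.0954, 0.0548]
ee_rot: [-0.099, 0.788, 0.594, 0.127]
force: [-3.1, -1.4, 14.7]
gripper_width: 0.0006
grasp_force: 7.6
```

Request:
jog_arm([
  [0, 0, 0, -0.04, 0, 0.1, 0],
  [0, 0, 0, 0, 0, 0, 0],
])

```text
time_s: 19.02
ee_pos: [0.5031, 0.0954, 0.0544]
ee_rot: [-0.099, 0.788, 0.594, 0.127]
force: [-6.0, -3.5, 26.3]
gripper_width: 0.0005
grasp_force: 13.1
```

Contact is on the pad at the expected 55 mm height. I'll ease to about 14 N, hold for half a second, then lift off.

Request:
jog_arm([
  [0, 0, 0, 0.04, 0, -0.1, 0],
  [0, 0, 0, 0, 0, 0, 0],
  [0, 0, 0, 0, 0, 0, 0],
  [0, 0, 0, 0, 0, 0, 0],
  [0, 0, 0, 0, 0, 0, 0],
])

```text
time_s: 19.65
ee_pos: [0.5031, 0.0954, 0.0548]
ee_rot: [-0.099, 0.788, 0.594, 0.127]
force: [-3.3, -1.7, 15.5]
gripper_width: 0.0004
grasp_force: 7.5
```

Request:
jog_arm([
  [0, 0, 0, 0.1, 0, -0.3, 0],
  [0, 0, 0, 0.2, 0, -0.7, 0],
  [0, 0, 0, 0.6, 0, -2, 0],
  [0, 0, 0, -2, 0, -4, 0],
  [0, 0, 0, -4, 0, -4, 0],
])

```text
time_s: 20.27
ee_pos: [0.4804, 0.0148, 0.1433]
ee_rot: [-0.099, 0.788, 0.595, 0.126]
force: [0.1, 0.4, 0.4]
gripper_width: 0.0005
grasp_force: 0.0
```

Request:
jog_arm([
  [0, 0, 0, -4, 0, -3, 0],
  [0, 0, 0, -4, 0, -1, 0],
  [0, 0, 0, 0, 0, 0, 0],
  [0, 0, 0, 0, 0, 0, 0],
])

```text
time_s: 20.78
ee_pos: [0.4562, -0.0697, 0.1548]
ee_rot: [-0.099, 0.789, 0.593, 0.126]
force: [0.5, -0.2, 0.3]
gripper_width: 0.0004
grasp_force: 0.0
```

```bash
python3 - <<'E'
from h import *
np.set_printoptions(precision=4,suppress=True)
T=cams.grab_frame("top");S=cams.grab_frame("scene");S0=cv2.imread("pics/scene0.png")[:,:,::-1];S5=cv2.imread("pics/s5raw.png")[:,:,::-1]
for n,im in(("start",S0),("before press",S5),("now",S)):
    print(n,"pad",cv2.minAreaRect(blob(im,(15,120,80),(32,255,255),(312,155,335,178)))[:2],"pulley",cv2.minAreaRect(blob(im,(20,120,80),(32,255,255),(350,190,385,220)))[:2])
w=np.abs(S.astype(int)-S5).max(2)>40; print("wedge area changed px",w[165:205,290:350].sum(),"right/bystanders",(np.abs(S.astype(int)-S0).max(2)>60)[200:,200:].sum())
cv2.imwrite("pics/s6.png",cv2.resize(S[80:300,140:420],None,fx=2.8,fy=2.7,interpolation=cv2.INTER_CUBIC)[:,:,::-1]); s=monitor.state();print(s["time_s"],s["ee_pos"],s["force"])
E
```

```text
start pad ((324.0, 168.5), (7.0, 10.0)) pulley ((368.5, 203.0), (12.0, 21.0))
before press pad ((325.0, 166.0), (6.0, 10.0)) pulley ((368.5, 203.0), (12.0, 21.0))
now pad ((325.0, 166.0), (6.0, 10.0)) pulley ((368.5, 203.0), (12.0, 21.0))
wedge area changed px 0 right/bystanders 1558
20.875 [ 0.4563 -0.0691  0.1547] [-0.8618  0.2162 -0.0507]
```

The pad is unchanged since before the press, no pixel changed around the wedge, and the pulley hasn't moved. The remaining scene differences fit the arm's shadow, since the arm went nowhere near the bystanders. Handing in.

```bash
python3 -c "
from cell import arm
print(arm.hand_in())"
```

```text
the job is handed in; nothing more can be done
None
```

The job is handed in at about 21 s: the wedge is under the short foot and the stand looks level, the pad took a 15 N press for half a second (26 N at its peak) without the stand or wedge moving, and the bystanders were left alone; no verdict was returned.

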